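# Find the release notch by touch and pop the tube-bay cover

### The arm

A 7-joint arm with a two-finger parallel gripper is mounted at the origin on the work surface. World frame = base frame: x ahead of the robot, y to its left, z up, the work surface at z = 0. Lengths are in m, angles in rad, forces in N, time in s.
With the tool pointing down it reaches from about 0.4 to 0.9 m from the base axis. Payload 5.5 kg.
Tool frame: the origin (TCP) lies midway between the tips of the shut fingers; the grasp point (between the pads) lies 19 mm behind it; z points along the fingers, y is the line along which they close (so a half turn about z gives the same grasp; the last joint's range is limited). The gripper opens to 85 mm and grips with 20 to 120 N. Pads are 22 mm wide; open, the fingers measure 114 mm over their backs; the gripper's body (76 mm by 85 mm) begins 54 mm behind the grasp point. The pads swing forward as they close: fully open they stand 13 mm farther back than shut.
Start: joints at [-1.002, 0.501, -0.427, 1.55, 0.221, 1.138, -0.21], TCP at [0.196, 0.62, 0.231] pointing down, gripper open.
Joint ranges: [-2.88, 2.88], [-0.31, 2.03], [-1.54, 1.56], [0.2, 2.42], [-1.41, 4.55], [0.19, 2.02], [-2.57, 2.57]. Speed limits (rad/s): [2.57, 2.57, 3.14, 3.14, 3.14, 3.14, 3.14].

### API

Orientations are given as a unit quaternion [x, y, z, w].
In Python, from rig import get_obs, read_camera, calibration, hand_in gives the robot as it stands.
- The arm moves only by the tool apply_moves, never from a script. Its argument "moves" is a list of rows, each a list of 5 numbers: the shift along the tool's x, y, z in m, then the turn about the tool's z in rad, then the finger opening in m, from 0 to 0.0854. In form: [[dx, dy, dz, roll, jaw], ...]. A call has 1 to 12 rows; each row is the pose to reach, as a shift and turn from the pose commanded when the call began, along the tool's axes at that moment; what a row does not reach only later rows make up. A row lasts 1/12 s, in which the tool goes at most 41.7 mm and 7.16 degrees, less where a joint would pass 70% of its speed; a pose out of reach is approached as far as the arm can. A call with a gripper value outside its range is refused whole. The fingers move at their own pace and stop on an object; "force" is the grip in N (left out, the last holds). Time passes only in rows, so rows that repeat a pose let the fingers close. It gives the time, the measured TCP pose, the force, the opening and the grip force at its end, in the units of the state.
- get_obs(): the state, without advancing time (a new reading comes with each control period).
- read_camera(name): name is "side" or "top" or "wrist"; returns the picture (420x560x3 uint8, red, green, blue); there is no depth.
- calibration(name): a dict with "K" (3x3 intrinsics, pixels), "extrinsics" (4x4, takes a point from world to camera coordinates). Camera axes: x right, y down, z forward; pixel columns grow to the right and rows downward; lengths in m; the calibration is good to about 2 mm. A picture is of the moment at which its call begins: read the wrist's pose just before it. calibration takes no time and is no camera call; for the wrist camera it gives the pose at the moment of the call.
- hand_in(): hands the job in; it is judged then, once.
The state is a dict: "time_s": time; "joints": joint angles; "joint_velocities": joint speeds; "effort": joint torques, N m; "position": TCP position; "orientation": TCP orientation; "contact_force": force on the tool from outside, world axes, zero at the start; "ft_torque": the same for the moment, N m; "grip_width": finger opening in m; "grip_force": force on a finger pad.
Only numpy, scipy, OpenCV 4.12 (cv2) and the standard library are available. Lean on these libraries where they do the work, as an engineer would, in place of code of your own. Each camera call takes 0.05 s, during which the arm holds its last target. There are 200 camera calls.

### The job

Pop open the black tube-bay cover of the white bench instrument without grasping anything: starting at the left end (robot's left) of the raised black rail along its front, run a fingertip lightly along the top edge of the rail until you feel the notch, then press down inside the notch until the release pad is fully down and the cover springs ajar, and take the hand away. Do not force the cover itself, do not push hard, and do not move or lift any of the things standing around.

Things in the scene. Friction and masses are not known exactly. Their poses are not given: they have to be found in the camera images.
- instrument: White fixed bench instrument, 290 deep x 380 wide. Origin on the bench below the middle of its black front rail; x to its rear, y along the rail to the left seen from the robot, z up. Rail: x +-12, top 85 mm above the bench, open from y +105 to -105 between white cheeks, 98 mm high there (148 at x = 125). The deck beside the rail is 30 mm lower than its top.
- rail_left (a point): Middle of the rail's top at its left end, by the cheek (y = +105, z = 85). Start here: first touch the rail with the fingers centred at y above +62, then keep a light touch (1 to 8 N) while sliding towards -y through y = +55 to +25; the rail is unbroken there.
- rail_right (a point): Middle of the rail's top at its right end (y = -105, z = 85). The one notch is 46 mm long along y, cut across the rail's full width; its centre lies anywhere from y = +10 to -70, not told. Over it the upward force on the fingertip vanishes. Shut fingers fit in.
- release (a joint): Travel in m of the dark release pad (42 x 22 mm) in the notch: 0 up (its top 6 mm below the rail's top), 0.008 fully down (14 mm below the rail's top). Takes about 4 to 8 N, stays where it is left, and lifts the cover by about 0.03 rad per mm.
- cover: Black tube-bay cover, 120 x 198 x 18 mm; front edge 45 mm behind the rail's middle line, top 75 mm above the bench. Origin on its rear hinge, 165 mm behind the rail and 58 mm up; z normal to it, vertical when shut. Released, its front edge rises 30 mm (0.25 rad). Not to be touched with the fingers.
- cassette: Bystander: loose black strip with eight small clear tubes, 32 x 85 x 28 mm, on the bench in front of the instrument; origin under its centre.
- vial: Bystander: small vial with red cap, 26 mm across, 50 mm high, standing on the bench in front of the instrument; origin under its centre.
- bottle: Bystander: clear bottle with blue cap, 72 mm across, 170 mm high, on the left; origin under its centre.
- packet: Bystander: flat teal sterile packet, 130 x 90 x 8 mm, on the right; origin under its centre.
- tube: Bystander: small jar with green cap, 32 mm across, 42 mm high, standing on the bench in front of the instrument; origin under its centre.

How it is judged:
On the way, in this order (a step that is already met when the one before it is completed fails the run):
1. a fingertip touches the front rail at its left end (fingers within 35 mm of its middle line, y above +62 mm) (contact force between the fingers and anything else above 0.3 N and x of the grasp point in the frame of instrument between -0.035 and 0.035 m and z of the grasp point in the frame of instrument below 0.125 m and y of the grasp point in the frame of instrument above 0.062 m and value of joint release below 0.001 m), for 0.1 s.
2. the fingertip runs along the rail towards the right, still touching it (between y = +55 and +25 mm) (contact force between the fingers and anything else above 0.3 N and x of the grasp point in the frame of instrument between -0.035 and 0.035 m and z of the grasp point in the frame of instrument below 0.125 m and y of the grasp point in the frame of instrument between 0.025 and 0.055 m and value of joint release below 0.001 m), for 0.1 s.
3. the fingertip presses the release pad in the notch down (contact force between the fingers and anything else above 0.3 N and x of the grasp point in the frame of instrument between -0.035 and 0.035 m and z of the grasp point in the frame of instrument below 0.125 m and value of joint release above 0.006 m), for 0.05 s.
At the end, for the whole second after the job is handed in: The release pad is down by more than 6 of its 8 mm and stays there, and the cover stands ajar by more than 0.18 rad (value of joint release above 0.006 m and angle between cover's own z axis and vertical above 0.18 rad); the robot touches nothing.
It fails at once if the fingers touch the cover (contact force between the fingers and cover above 1 N).
It fails at once if the fingers push with more than 40 N (contact force between the fingers and anything else above 40 N).
It fails at once if a bystander is moved by more than 15 mm, lifted or tipped (distance of any of cassette, vial, bottle, tube, packet from where it was at the start of the episode above 0.015 m or angle between any of cassette, vial, bottle, tube, packet's own z axis and vertical above 0.3 rad).
It also fails if it takes over 54 s, if anything falls off the work surface, if the arm or the gripper's body presses on something with over 40 N, if the wrist force passes 120 N, or if a joint passes its speed limit or range.

## Working session

There is one attempt and no reset: what is moved stays moved. The work goes in short steps, Python scripts to look and compute and a tool call to move; the robot and the scene stay as the last step left them, time stands still between calls to the robot, and variables do not carry over. Pictures are saved under pics/ and viewed, at most 10 in all, crops included, and the job is handed in when it is done.

Besides the shell and the picture viewer there is one more tool, called after "Call:" in YAML: its name, and indented under it one key for each argument. apply_moves: Moves the arm, as the interface text tells. Its arguments: {"type":"object","properties":{"moves":{"type":"array","items":{"type":"array","items":{"type":"number"}}},"force":{"type":"number"}},"required":["moves"]}

```bash
mkdir -p pics
python3 - <<'E'
from rig import *
import cv2,numpy as np
o=get_obs();print({k:np.round(o[k],3).tolist() for k in o})
for n in("top","side"):
    im=read_camera(n);cv2.imwrite(f"pics/{n}0.png",im[...,::-1]);c=calibration(n);print(n,np.round(c["K"],1).tolist(),np.round(c["extrinsics"],3).tolist())
E
```

```text
{'time_s': 0.0, 'joints': [-1.002, 0.502, -0.427, 1.551, 0.221, 1.138, -0.21], 'joint_velocities': [0.0, -0.0, 0.001, 0.0, -0.0, 0.001, 0.0], 'effort': [0.0, -56.951, -5.816, -28.094, 0.011, 0.012, 0.0], 'position': [0.196, 0.619, 0.23], 'orientation': [0.152, 0.988, -0.001, -0.0], 'contact_force': [0.233, -0.021, 0.821], 'ft_torque': [0.014, -0.005, -0.009], 'grip_force': 0.0, 'grip_width': 0.085}
top [[524.6, 0.0, 285.1], [0.0, 524.6, 200.3], [0.0, 0.0, 1.0]] [[-0.041, -0.999, -0.001, 0.025], [-0.977, 0.04, -0.21, 0.581], [0.21, -0.008, -0.978, 1.258], [0.0, 0.0, 0.0, 1.0]]
side [[385.6, 0.0, 279.3], [0.0, 385.6, 208.4], [0.0, 0.0, 1.0]] [[0.992, -0.123, -0.01, -0.581], [-0.087, -0.642, -0.762, 0.133], [0.087, 0.757, -0.647, 0.959], [0.0, 0.0, 0.0, 1.0]]
```

View pics/top0.png

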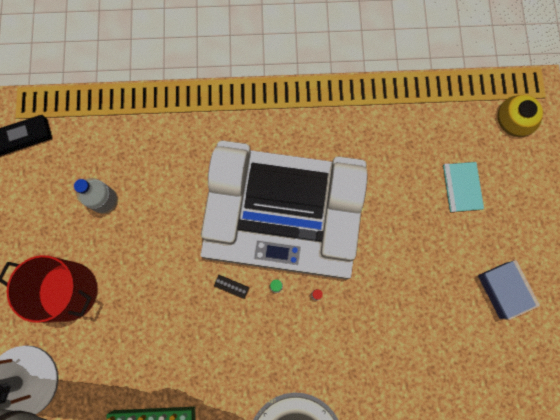

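View pics/side0.png

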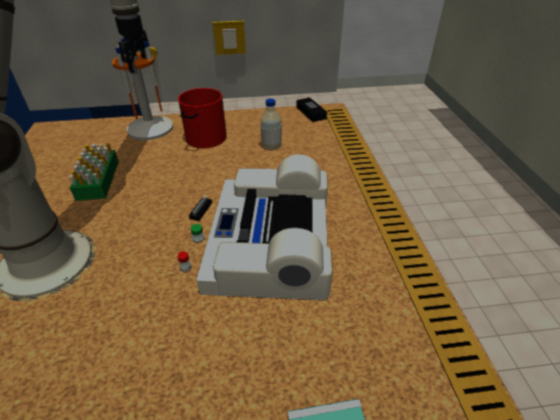

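The top view shows the instrument at about px (285,210), with the black rail along row ~230 from (239,222) to (323,235). The cassette, green jar and red vial stand in front of it. I'll enlarge that area.

Run:
```python
import cv2
a=cv2.imread("pics/top0.png")[140:290,190:390];cv2.imwrite("pics/topc.png",cv2.resize(a,None,fx=4,fy=4,interpolation=cv2.INTER_CUBIC))
```

```text
(no output)
```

View pics/topc.png

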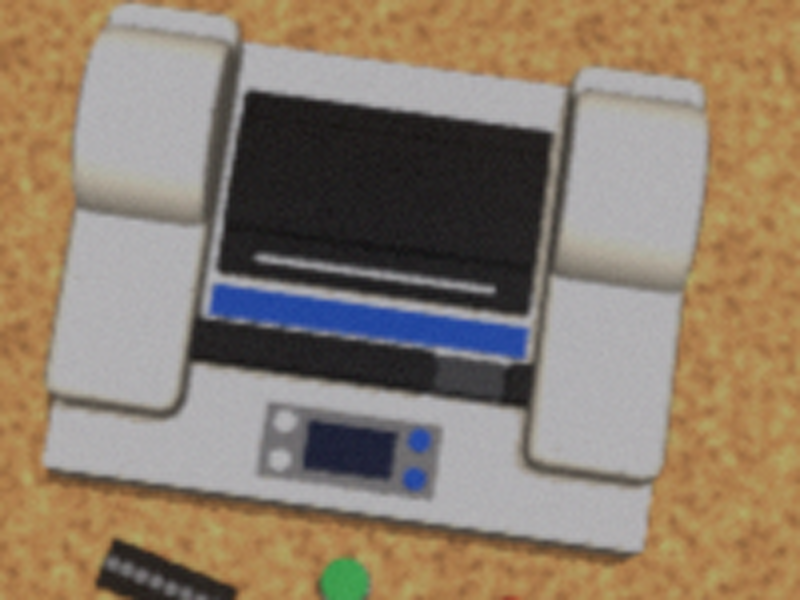

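```bash
cat > h.py <<'E'
from rig import *
import numpy as np
from scipy.optimize import least_squares
from scipy.spatial.transform import Rotation as R
def proj(n,P):
    c=calibration(n);E=c["extrinsics"];q=(P@E[:3,:3].T+E[:3,3])@c["K"].T;return q[:,:2]/q[:,2:]
def w(p,P):
    c,s=np.cos(p[2]),np.sin(p[2]);P=np.atleast_2d(P)
    return np.c_[p[0]+c*P[:,0]-s*P[:,1],p[1]+s*P[:,0]+c*P[:,1],P[:,2]]
E
python3 - <<'E'
from h import *
I=np.array([[45,99,75],[45,-99,75],[165,99,75],[165,-99,75],[12,105,85],[12,-105,85],[-12,105,85],[-12,-105,85]])/1e3
px=np.array([[220,270],[528,312],[247,92],[552,132],[193,319],[533,365],[190,360],[524,405]])/4+[190,140]
f=lambda p:(proj("top",w(p,I))-px).ravel()
r=least_squares(f,[.6,0,0]);p=r.x;print(p,np.round(r.fun.reshape(-1,2),1).tolist())
np.save("p.npy",p)
for y in(.105,.08,.04,0,-.03,-.05,-.07):
    q=(proj("top",w(p,[0,y,.085]))-[190,140])*4;print(y,q.round(),w(p,[0,y,.085]).round(4))
c=calibration("top")["extrinsics"];print(-c[:3,:3].T@c[:3,3])
o=get_obs();Rt=R.from_quat(o["orientation"]).as_matrix();print(Rt.round(3),calibration("wrist")["extrinsics"].round(3).tolist())
E
```

```text
[ 0.50168867  0.01633752 -0.18155112] [[-1.6, 0.4], [0.5, 0.9], [-0.9, -1.1], [0.5, -0.6], [0.3, 0.1], [0.3, 0.5], [-0.5, -0.6], [1.3, 0.2]]
0.105 [[191. 339.]] [[0.5206 0.1196 0.085 ]]
0.08 [[231. 344.]] [[0.5161 0.095  0.085 ]]
0.04 [[296. 353.]] [[0.5089 0.0557 0.085 ]]
0 [[361. 362.]] [[0.5017 0.0163 0.085 ]]
-0.03 [[410. 369.]] [[ 0.4963 -0.0132  0.085 ]]
-0.05 [[442. 374.]] [[ 0.4927 -0.0328  0.085 ]]
-0.07 [[475. 378.]] [[ 0.489  -0.0525  0.085 ]]
[0.30475775 0.01150597 1.35213806]
[[-0.954  0.301 -0.001]
 [ 0.301  0.954 -0.002]
 [ 0.    -0.002 -1.   ]] [[0.301, 0.954, -0.003, -0.649], [0.922, -0.29, 0.258, -0.034], [0.246, -0.081, -0.966, 0.381], [0.0, 0.0, 0.0, 1.0]]
```

```bash
cat > rel.py <<'E'
import sys
from h import *
p=np.load("p.npy");a=[float(v) for v in sys.argv[1:4]]
o=get_obs();Rt=R.from_quat(o["orientation"]).as_matrix()
t=w(p,a)[0]
d=Rt.T@(t-o["position"]);ang=np.arctan2(Rt[1,1],Rt[0,1])-(np.pi/2+p[2])
q=np.array(o["position"])-[p[0],p[1],0];c,s=np.cos(p[2]),np.sin(p[2])
print("t",o["time_s"],"to go",d.round(4),"roll",round(ang,4),"instr",np.round([c*q[0]+s*q[1],-s*q[0]+c*q[1],q[2]],4),"F",np.round(o["contact_force"],2),"jaw",o["grip_width"])
E
python3 rel.py 0 .08 .2
```

```text
t 0.1 to go [-0.4635 -0.4033  0.031 ] roll -0.1242 instr [-0.41    0.5377  0.2304] F [ 1.08 -0.88  0.39] jaw 0.08523687800298944
```

Call:
apply_moves:
  moves:
    - [-0.02,-0.017,0,-0.01,0]
    - [-0.045,-0.039,0,-0.02,0]
    - [-0.07,-0.061,0,-0.04,0]
    - [-0.095,-0.083,0,-0.06,0]
    - [-0.12,-0.104,0,-0.08,0]
    - [-0.145,-0.126,0,-0.1,0]
    - [-0.17,-0.148,0,-0.124,0]
    - [-0.195,-0.17,0,-0.124,0]
    - [-0.22,-0.191,0,-0.124,0]
    - [-0.245,-0.213,0,-0.124,0]
    - [-0.265,-0.231,0,-0.124,0]
    - [-0.275,-0.239,0,-0.124,0]

```text
time_s: 1.1
position: [0.3879, 0.3047, 0.2308]
orientation: [0.093, 0.996, -0.001, 0.0]
contact_force: [0.8, -0.2, -1.0]
grip_width: 0.0
grip_force: 0.0
```

```bash
python3 rel.py 0 .08 .2
```

```text
t 1.1 to go [-0.165  -0.1822  0.0313] roll -0.0052 instr [-0.164   0.2631  0.2308] F [ 0.76 -0.17 -0.96] jaw 4.5326918571149746e-05
```

Call:
apply_moves:
  moves:
    - [-0.018,-0.02,0,0,0]
    - [-0.038,-0.042,0,0,0]
    - [-0.058,-0.064,0,0,0]
    - [-0.078,-0.086,0,0,0]
    - [-0.098,-0.108,0,0,0]
    - [-0.118,-0.13,0,0,0]
    - [-0.138,-0.152,0,0,0]
    - [-0.152,-0.168,0.01,0,0]
    - [-0.16,-0.177,0.02,0,0]
    - [-0.165,-0.182,0.03,0,0]
    - [-0.165,-0.182,0.035,0,0]
    - [-0.165,-0.182,0.035,0,0]

```text
time_s: 2.1
position: [0.5134, 0.1012, 0.1942]
orientation: [0.09, 0.996, -0.0, -0.002]
contact_force: [0.0, 1.1, -0.3]
grip_width: 0.0
grip_force: 0.0
```

```bash
python3 rel.py 0 .08 .085
python3 - <<'E'
from h import *
import cv2
a=read_camera("wrist");cv2.imwrite("pics/w1.png",a[...,::-1])
p=np.load("p.npy")
for q in([0,.105,.085],[0,-.105,.085],[12e-3,0,.085],[-12e-3,0,.085],[.045,0,.075]):print(q,proj("wrist",w(p,q)).round())
E
```

```text
t 2.1 to go [-0.0042 -0.0055  0.1092] roll 0.0008 instr [-0.0038  0.0856  0.1942] F [ 0.05  1.14 -0.28] jaw 2.2822122435876155e-05
[0, 0.105, 0.085] [[309. 207.]]
[0, -0.105, 0.085] [[ 10. 207.]]
[0.012, 0, 0.085] [[161. 223.]]
[-0.012, 0, 0.085] [[158. 190.]]
[0.045, 0, 0.075] [[168. 261.]]
```

View pics/w1.png

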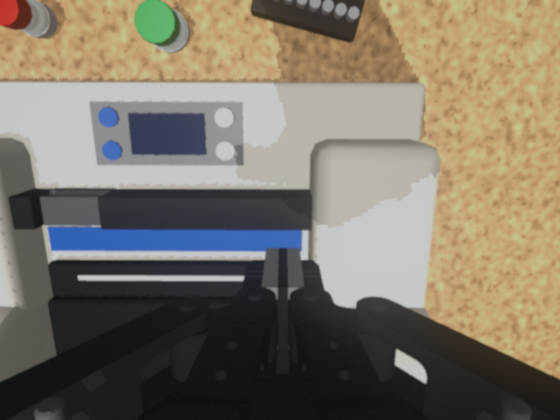

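The wrist view puts the rail at rows 190–228 and columns 12–312, which matches the fit. The grey notch pad spans columns 43–105, so the notch centre is at y ≈ -0.065. I'll descend now.

Call:
apply_moves:
  moves:
    - [-0.001,-0.001,0.012,0,0]
    - [-0.002,-0.002,0.028,0,0]
    - [-0.003,-0.003,0.045,0,0]
    - [-0.004,-0.004,0.062,0,0]
    - [-0.004,-0.004,0.078,0,0]
    - [-0.004,-0.004,0.09,0,0]
    - [-0.004,-0.004,0.096,0,0]
    - [-0.004,-0.004,0.098,0,0]
    - [-0.004,-0.004,0.098,0,0]
    - [-0.004,-0.004,0.098,0,0]

```text
time_s: 2.98
position: [0.519, 0.0965, 0.0991]
orientation: [0.09, 0.996, 0.0, 0.001]
contact_force: [-0.4, 0.0, 0.4]
grip_width: -0.0001
grip_force: 0.0
```

```bash
python3 rel.py 0 .08 .085
```

```text
t 2.9833 to go [ 0.0026 -0.0019  0.0141] roll 0.0007 instr [0.0026 0.0819 0.0991] F [-0.45  0.01  0.4 ] jaw -0.00012094386046525013
```

Call:
apply_moves:
  moves:
    - [0.001,0,0.003,0,0]
    - [0.002,0,0.006,0,0]
    - [0.002,0,0.008,0,0]
    - [0.002,0,0.01,0,0]
    - [0.002,0,0.011,0,0]
    - [0.002,0,0.012,0,0]
    - [0.002,0,0.012,0,0]
    - [0.002,0,0.012,0,0]

```text
time_s: 3.65
position: [0.5166, 0.096, 0.0862]
orientation: [0.091, 0.996, -0.0, -0.0]
contact_force: [0.6, -0.1, 0.4]
grip_width: 0.0001
grip_force: 0.0
```

```bash
python3 rel.py 0 .08 .085
```

```text
t 3.65 to go [ 0.0002 -0.001   0.0012] roll -0.0002 instr [0.0002 0.081  0.0862] F [ 0.56 -0.08  0.43] jaw 9.470028326681151e-05
```

Call:
apply_moves:
  moves:
    - [0,0,0.001,0,0]
    - [0,0,0.001,0,0]
    - [0,0,0.0015,0,0]
    - [0,0,0.0015,0,0]
    - [0,0,0.0015,0,0]

```text
time_s: 4.07
position: [0.5166, 0.096, 0.0851]
orientation: [0.091, 0.996, -0.0, 0.0]
contact_force: [-1.2, 0.6, 4.3]
grip_width: -0.0002
grip_force: 2.3
```

Call:
apply_moves:
  moves:
    - [0,0,0,0,0]
    - [0,-0.002,0,0,0]
    - [0,-0.005,0,0,0]
    - [0,-0.008,0,0,0]
    - [0,-0.011,0,0,0]
    - [0,-0.014,0,0,0]
    - [0,-0.017,0,0,0]
    - [0,-0.02,0,0,0]
    - [0,-0.022,0,0,0]

```text
time_s: 4.82
position: [0.513, 0.0744, 0.0851]
orientation: [0.091, 0.996, 0.0, 0.0]
contact_force: [0.5, 4.2, 5.1]
grip_width: 0.0002
grip_force: 2.6
```

```bash
python3 rel.py 0 .03 .085
```

```text
t 4.8167 to go [ 0.0007 -0.0291  0.0001] roll -0.0003 instr [0.0007 0.0591 0.0851] F [0.48 4.23 5.06] jaw 0.00020631841408463267
```

Force is steady at about 5 N. I'll keep sliding.

Call:
apply_moves:
  moves:
    - [0,-0.003,0,0,0]
    - [0,-0.006,0,0,0]
    - [0,-0.009,0,0,0]
    - [0,-0.012,0,0,0]
    - [0,-0.015,0,0,0]
    - [0,-0.018,0,0,0]
    - [0,-0.021,0,0,0]
    - [0,-0.024,0,0,0]
    - [0,-0.027,0,0,0]

```text
time_s: 5.57
position: [0.5081, 0.0481, 0.0851]
orientation: [0.091, 0.996, 0.0, 0.0]
contact_force: [1.0, 3.8, 5.0]
grip_width: -0.0
grip_force: 2.7
```

```bash
python3 rel.py 0 -0.065 .085
```

```text
t 5.5667 to go [ 0.0006 -0.0974  0.    ] roll 0.0 instr [0.0006 0.0324 0.0851] F [1.01 3.76 4.96] jaw -3.0399858508259876e-05
```

Call:
apply_moves:
  moves:
    - [0,-0.004,0,0,0]
    - [0,-0.01,0,0,0]
    - [0,-0.016,0,0,0]
    - [0,-0.022,0,0,0]
    - [0,-0.028,0,0,0]
    - [0,-0.034,0,0,0]
    - [0,-0.04,0,0,0]
    - [0,-0.046,0,0,0]
    - [0,-0.052,0,0,0]
    - [0,-0.058,0,0,0]
    - [0,-0.064,0,0,0]
    - [0,-0.068,0,0,0]

```text
time_s: 6.57
position: [0.4956, -0.0192, 0.0851]
orientation: [0.091, 0.996, 0.0, 0.0]
contact_force: [1.1, 4.1, 5.0]
grip_width: 0.0005
grip_force: 3.0
```

Call:
apply_moves:
  moves:
    - [0,-0.003,0,0,0]
    - [0,-0.006,0,0,0]
    - [0,-0.009,0,0,0]
    - [0,-0.012,0,0,0]
    - [0,-0.015,0,0,0]
    - [0,-0.017,0,0,0]

```text
time_s: 7.07
position: [0.4911, -0.037, 0.0842]
orientation: [0.091, 0.996, -0.001, -0.001]
contact_force: [-0.1, -1.0, 0.4]
grip_width: 0.0001
grip_force: 0.0
```

```bash
python3 rel.py 0 -0.065 .085
```

```text
t 7.0667 to go [-0.0008 -0.0106 -0.0008] roll -0.0011 instr [-0.0008 -0.0544  0.0842] F [-0.11 -1.03  0.37] jaw 5.585380350032848e-05
```

The force vanished, so the fingers are over the notch. I'll centre on it at y ≈ -0.064 and press.

Call:
apply_moves:
  moves:
    - [0,-0.005,0,0,0]
    - [0,-0.0095,0,0,0]
    - [0,-0.0095,0.001,0,0]
    - [0,-0.0095,0.003,0,0]
    - [0,-0.0095,0.005,0,0]
    - [0,-0.0095,0.006,0,0]
    - [0,-0.0095,0.007,0,0]
    - [0,-0.0095,0.008,0,0]

```text
time_s: 7.73
position: [0.4905, -0.0451, 0.0769]
orientation: [0.091, 0.996, -0.0, -0.0]
contact_force: [-1.8, -0.4, 5.6]
grip_width: 0.0002
grip_force: 2.7
```

```bash
python3 rel.py 0 -0.064 .071
```

```text
t 7.7333 to go [ 0.0001 -0.0015  0.0059] roll -0.0 instr [ 0.0001 -0.0625  0.0769] F [-1.78 -0.43  5.6 ] jaw 0.0002176468837707194
```

On the pad at 5.6 N.

Call:
apply_moves:
  moves:
    - [0,0,0.001,0,0]
    - [0,0,0.002,0,0]
    - [0,0,0.003,0,0]
    - [0,0,0.004,0,0]
    - [0,0,0.005,0,0]
    - [0,0,0.006,0,0]
    - [0,0,0.0065,0,0]
    - [0,0,0.0065,0,0]

```text
time_s: 8.4
position: [0.4905, -0.0451, 0.071]
orientation: [0.091, 0.996, -0.0, -0.0]
contact_force: [-3.8, -0.5, 10.0]
grip_width: 0.0
grip_force: 5.4
```

```bash
python3 rel.py 0 -0.064 .071
```

```text
t 8.4 to go [ 0.0001 -0.0015  0.    ] roll -0.0 instr [ 0.0001 -0.0625  0.071 ] F [-3.76 -0.53  9.96] jaw 1.2924797028021748e-05
```

Call:
apply_moves:
  moves:
    - [0,0,0.0005,0,0]
    - [0,0,0.0005,0,0]
    - [0,0,0.0005,0,0]
    - [0,0,-0.003,0,0]
    - [0,0,-0.012,0,0]
    - [0,0,-0.028,0,0]
    - [0,0,-0.05,0,0]
    - [0,0,-0.075,0,0]
    - [0,0,-0.1,0,0]
    - [0,0,-0.12,0,0]
    - [0,0,-0.13,0,0]
    - [0,0,-0.13,0,0]

```text
time_s: 9.4
position: [0.4925, -0.045, 0.2028]
orientation: [0.091, 0.996, 0.0, 0.003]
contact_force: [0.5, 0.6, 0.2]
grip_width: -0.0002
grip_force: 0.0
```

```bash
python3 - <<'E'
from h import *
import cv2
a=read_camera("wrist")[:,:,::-1];b=read_camera("side")[150:310,180:360,::-1]
b=cv2.resize(b,(472,420))
a=cv2.resize(a,(328,246));m=np.zeros((420,800,3),np.uint8);m[:,:472]=b;m[:246,472:]=a
cv2.imwrite("pics/f.png",m)
E
python3 rel.py 0 0 .2
```

```text
t 9.5 to go [-0.0001  0.0624 -0.0001] roll -0.0 instr [-1.000e-04 -6.240e-02  1.999e-01] F [-0.03  0.09  0.34] jaw 0.0003747935077692935
```

View pics/f.png

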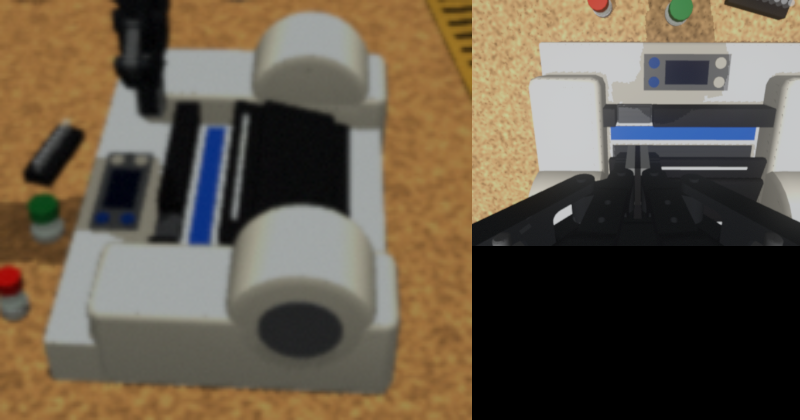

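The side view shows the cover standing ajar, with its front edge raised around (245,165). The hand is clear and the small items haven't moved.

```bash
python3 -c "
from rig import *
print(hand_in())"
```

```text
the job is handed in; nothing more can be done
None
```

The job is handed in: I slid along the rail at about 5 N, felt the notch at y ≈ -0.06 m and pressed the release pad to its stop at about 10 N; the last pictures show the cover ajar, the hand clear and the cassette, vial and jar in front unmoved, but `hand_in()` returned no verdict.

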